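Sort the loose samples and hold the carrier lid open

ROBOT

A 6-joint arm with a two-finger parallel gripper is mounted at the origin on the work surface. World frame = base frame: x ahead of the robot, y to its left, z up, the work surface at z = 0. Lengths are in m, angles in rad, forces in N, time in s.
With the tool pointing down it reaches from about 0.3 to 0.85 m from the base axis. Payload 4.2 kg.
Tool frame: the origin (TCP) lies on the centre line of the jaws, within the pads' length; the fingertips stand 17 mm ahead of it and the grasp point (between the pads) lies 2 mm behind it; z points along the fingers, y is the line along which they close (so a half turn about z gives the same grasp; the last joint's range is limited). The gripper opens to 91 mm and grips with 3 to 60 N. Pads are 32 mm wide; open, the fingers measure 118 mm over their backs; the gripper's body (76 mm by 178 mm) begins 60 mm behind the grasp point.
Start: joints at [1.325, 0.32, 1.565, -0, 1.257, -0.02], TCP at [0.129, 0.56, 0.231] pointing down, gripper open.
Joint ranges: [-3.11, 3.11], [-0.84, 2.01], [0.21, 2.61], [-1.34, 4.49], [0.05, 2.63], [-2.56, 2.56]. Speed limits (rad/s): [2.57, 2.57, 3.14, 3.14, 3.14, 3.14].

INTERFACE

Orientations are given as a rotation vector (axis times angle).
In Python, from rig import * gives the robot as it stands. The module is installed in compiled form; this text tells all that it offers.
- The arm moves only by the tool step_arm, never from a script. Its argument "targets" is a list of rows, each a list of 7 numbers: the closure, from -1 (fully open) to 1 (shut), then the shift along the world's x, y, z in m, then the turn, a rotation vector about the world's x, y, z in degrees. A call has 1 to 12 rows; each row shifts and turns the commanded pose from where the row before left it; what a row does not reach is not made up. A row lasts 1/10 s, in which the tool goes at most 50 mm and 8.59 degrees, less where a joint would pass 70% of its speed; a pose out of reach is approached as far as the arm can. A call with a gripper value outside its range is refused whole. The fingers move at their own pace and stop on an object; "squeeze" is the grip in N (left out, the last holds). Time passes only in rows, so rows that do not move let the fingers close. It gives the time, the measured TCP pose, the force, the opening and the grip force at its end, in the units of the state.
- read_state(): the state, without advancing time (a new reading comes with each control period).
- capture(name): name is "side" or "top" or "wrist"; returns a dict with "img" (420x560x3 uint8, red, green, blue), "z_map" (420x560 float32, m along the optical axis (not along the pixel's ray), 0 where there is no reading), "fx", "fy", "cx", "cy" (pixels), "dist_coeffs" ([k1, k2, p1, p2, k3] as OpenCV has them; the pictures are not rectified), "rvec" (rotation vector, rad) and "tvec" (3), from world to camera coordinates, as OpenCV has them. Camera axes: x right, y down, z forward; pixel columns grow to the right and rows downward; lengths in m; the calibration is good to about 2 mm. A picture is of the moment at which its call begins.
- sign_off(): hands the job in; it is judged then, once.
The state is a dict: "time_s": time; "q": joint angles; "qd": joint speeds; "joint_torque": joint torques, N m; "eef_pos": TCP position; "eef_rot": TCP orientation; "contact_force": force on the tool from outside, world axes, zero at the start; "moment": the same for the moment, N m; "width": finger opening in m; "gripper_force": force on a finger pad.
Only numpy, scipy, OpenCV 4.12 (cv2) and the standard library are available. Lean on these libraries where they do the work, as an engineer would, in place of code of your own. Each camera call takes 0.05 s, during which the arm holds its last target. There are 200 camera calls.

TASK

Clear the loose samples off the bench: lay both capped tubes in the long shallow tray and stand the specimen pot upright in the square tray, setting each down rather than dropping it and leaving everything else on the bench alone. Then lift the hinged lid of the sample carrier by its bar handle and hold it open at 60 degrees from closed, so that a colleague can load the samples; the lid falls shut if let go, so finish while still holding it there with the gripper.

Things in the scene. Friction and masses are not known exactly. Their poses are not given: they have to be found in the camera images.
- tube_a: first tube: capsule-shaped white screw-cap sample tube with a paper label, lying on the bench: 110 mm long, 17 mm diameter (red cap 18 mm), 20 g. Origin at the middle of the tube, on its axis (8.5 mm above what it lies on); x axis along the tube towards the cap
- tube_b: second tube, the same: capsule-shaped white screw-cap sample tube with a paper label, lying on the bench: 110 mm long, 17 mm diameter (red cap 18 mm), 20 g. Origin at the middle of the tube, on its axis (8.5 mm above what it lies on); x axis along the tube towards the cap
- pot: specimen pot: upright white cylinder with a screw cap of nearly the same width, 48 mm diameter, 65 mm tall, 60 g. Origin at the centre of its underside, z up
- long_tray: long shallow open steel tray for the tubes, fixed to the bench: 130 mm (its x) by 190 mm (its y), walls 30 mm high and 4 mm thick, floor 4 mm thick. Origin under its centre at bench height
- square_tray: smaller, deeper square open steel tray for the pot, fixed to the bench: 120 by 120 mm, walls 45 mm high and 4 mm thick, floor 4 mm thick. Origin under its centre at bench height
- carrier: sample carrier, fixed to the bench: grey open box 200 mm (its x, depth) by 220 mm (its y, width) by 100 mm high under a 16 mm thick white hinged lid. Origin under its centre at bench height; its front, with the handle, is its -x side
- lid (a joint): angle of the carrier's lid: 0 closed (level), grows as its front edge lifts, 1.047 is 60 degrees, stops at 1.75. The hinge runs along the carrier's y axis on its far (+x) upper edge. The lid weighs about 0.35 kg and falls shut from anywhere below about 1.45; it does not stay by itself
- lid_handle (a point): middle of the lid's handle: a round steel bar 12 mm thick, 120 mm long along the carrier's y, on two thin arms at its ends; grip its middle from above; it can turn between the fingers as the lid swings. Closed, its axis is 20 mm ahead of the lid's front edge, 28 mm above its top face, 144 mm above the bench, and 220 mm ahead of and 36 mm above the hinge axis
- lid_hinge (a point): middle of the lid's hinge axis, 108 mm above the bench
- marker: bystander: marker pen lying on the bench, 120 mm long, 12 mm thick. Origin under its middle
- timer: bystander: flat bench timer, 60 by 65 by 16 mm. Origin at the centre of its underside
- tape: bystander: roll of label tape lying flat, 68 mm diameter, 19 mm high. Origin at the centre of its underside
- reagent: bystander: amber bottle, 60 mm diameter, 120 mm tall. Origin at the centre of its underside
- wash_bottle: bystander: white plastic bottle, 68 mm diameter, 170 mm tall. Origin at the centre of its underside

How it is judged:
By the outcome, as a careful person would: the job done as asked, in the order asked, and still so for the second after the job is handed in, while the arm keeps its last pose, push and grip.
It also fails if it takes over 72 s, if anything falls off the work surface, if the arm or the gripper's body presses on something with over 40 N, if the wrist force passes 120 N, or if a joint passes its speed limit or range.

## Working session

There is one attempt and no reset: what is moved stays moved. The work goes in short steps, Python scripts to look and compute and a tool call to move; the robot and the scene stay as the last step left them, time stands still between calls to the robot, and variables do not carry over. Pictures are saved under pics/ and viewed, at most 13 in all, crops included, and the job is handed in when it is done.

Besides the shell and the picture viewer there is one more tool, called as name(argument=value, ...) on one line, values as JSON. step_arm: Moves the arm, as the interface text tells. Its arguments: {"type":"object","properties":{"targets":{"type":"array","items":{"type":"array","items":{"type":"number"}}},"squeeze":{"type":"number"}},"required":["targets"]}

```bash
mkdir -p pics
cat > h.py <<'E'
from rig import *
import numpy as np, cv2
def cap(n):
    c=capture(n); c['K']=np.array([[c['fx'],0,c['cx']],[0,c['fy'],c['cy']],[0,0,1]]); c['R']=cv2.Rodrigues(np.array(c['rvec'],float))[0]; return c
def cloud(c):
    h,w=c['z_map'].shape
    uv=np.stack(np.meshgrid(np.arange(w),np.arange(h)),-1).reshape(-1,1,2).astype(np.float32)
    n=cv2.undistortPoints(uv,c['K'],np.array(c['dist_coeffs'],float)).reshape(h,w,2)
    z=c['z_map'][...,None]
    P=np.concatenate([n*z,z],-1)
    W=(P-np.array(c['tvec']).reshape(3))@c['R']
    W[c['z_map']==0]=np.nan
    return W
def save(c,f): cv2.imwrite('pics/'+f,c['img'][...,::-1])
E
python3 - <<'E'
from h import *
s=read_state();print(s)
for n in('top','side'):
    c=cap(n);save(c,n+'0.png');W=cloud(c);np.savez(n+'0.npz',W=W,img=c['img'])
    print(n,-c['R'].T@np.array(c['tvec']).reshape(3),c['fx'],np.isnan(W[...,0]).mean())
E
```

```text
{'time_s': 0.0, 'q': array([ 1.32504051e+00,  3.20313998e-01,  1.56567830e+00, -2.01753717e-05,
        1.25738956e+00, -2.00141930e-02]), 'qd': array([-0.0009598 ,  0.00064193,  0.00010148,  0.00196205, -0.0005261 ,
        0.00066671]), 'joint_torque': array([ 1.12646187e-03, -4.12467206e+01, -2.31976819e+01,  7.28404149e-02,
        4.58560477e-02, -1.84031041e-04]), 'eef_pos': array([0.12859973, 0.55994883, 0.23010784]), 'eef_rot': array([-3.53807245e-01, -3.12138545e+00,  2.78949970e-03]), 'contact_force': array([-0.25814798,  0.19704953, -0.95654191]), 'moment': array([-0.03394496,  0.02168639,  0.04064653]), 'gripper_force': 0.0, 'width': 0.09143294721545435}
top [ 0.31687568 -0.0649015   1.40090878] 504.68379398129036 0.004158163265306123
side [ 0.11379548 -0.94946268  1.18260707] 483.2911715500299 0.004077380952380952
```

View pics/top0.png

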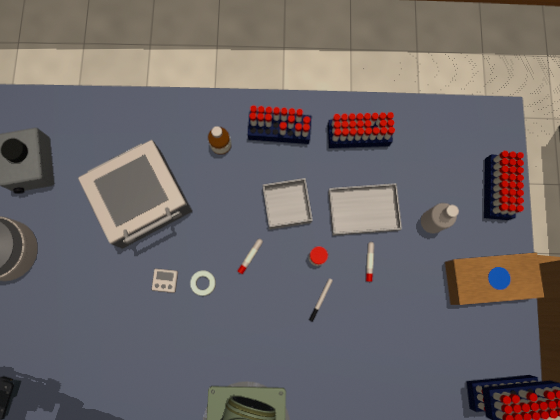

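View pics/side0.png

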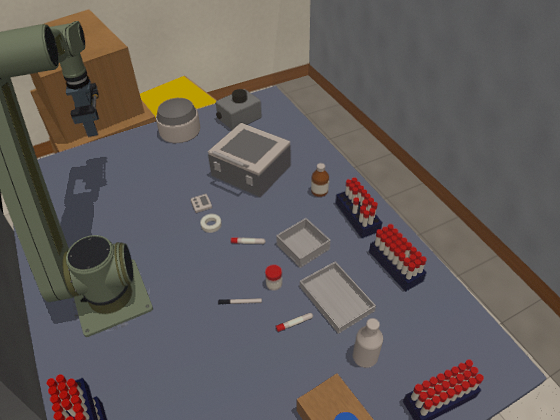

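The top view has +x up and +y left. Tubes are at (250,256) and (370,262) with caps at the lower ends, and the pot is at (318,257). The square tray is at (288,203), the long tray at (365,209), and the carrier at (135,193) with its handle near (155,227). The marker is at (321,300), the tape at (203,283) and the timer at (165,281).

```bash
cat > m.py <<'E'
from h import *
d=np.load('top0.npz');W=d['W'];img=d['img'].astype(int)
def roi(x0,y0,x1,y1,zl,zh):
    P=W[y0:y1,x0:x1].reshape(-1,3);C=img[y0:y1,x0:x1].reshape(-1,3);m=(P[:,2]>zl)&(P[:,2]<zh);return P[m],C[m]
def rect(P):
    (c,s,a)=cv2.minAreaRect(P[:,:2].astype(np.float32));return np.round(c,4),np.round(s,4),round(a,1)
print('bench',np.nanmedian(W[320:350,150:250,2]))
for n,r in dict(tubeL=(230,232,270,280),tubeR=(357,235,383,288)).items():
    P,C=roi(*r,0.005,0.03);red=(C[:,0]>120)&(C[:,1]<70)
    print(n,len(P),rect(P),'z',np.percentile(P[:,2],[50,95]),'cap',P[red].mean(0),'rest',P[~red].mean(0))
P,C=roi(300,240,335,272,0.05,0.08);print('pot',len(P),rect(P),np.median(P[:,2]),cv2.minEnclosingCircle(P[:,:2].astype(np.float32)))
for n,r,z in(('sq',(255,170,320,235),(.03,.055)),('long',(320,175,410,242),(.02,.04))):
    P,C=roi(*r,*z);print(n,len(P),rect(P),np.percentile(P[:,2],[5,50,95]))
P,C=roi(70,130,200,250,.105,.125);print('lid',len(P),rect(P),np.median(P[:,2]))
P,C=roi(70,130,200,250,.132,.16);print('handle',len(P),rect(P),np.percentile(P[:,2],[5,50,95]))
for n,r,z in(('marker',(300,275,340,325),(.005,.03)),('timer',(148,265,180,296),(.008,.03)),('tape',(186,266,220,300),(.01,.03)),('reag',(200,120,240,160),(.02,.15)),('wash',(415,195,465,240),(.02,.2))):
    P,C=roi(*r,*z);print(n,len(P),rect(P),P[:,2].max())
E
python3 m.py
```

```text
bench -0.0005402165394862964
tubeL 326 (array([0.4523, 0.0029]), array([0.1328, 0.1048]), 4.7) z [0.01412437 0.02056619] cap [0.41412756 0.02263909 0.0157848 ] rest [ 0.45731958 -0.0030276   0.01273674]
tubeR 295 (array([ 0.4443, -0.3321]), array([0.0671, 0.1419]), 89.3) z [0.01438031 0.02067903] cap [ 0.39983926 -0.32699826  0.01625018] rest [ 0.45073407 -0.32997759  0.01339579]
pot 261 (array([ 0.4528, -0.1813]), array([0.0454, 0.0452]), 88.7) 0.06514681350522053 ((0.4533441364765167, -0.1825515180826187), 0.024125752970576286)
sq 325 (array([ 0.5983, -0.0978]), array([0.1211, 0.1172]), 10.3) [0.03184737 0.04352843 0.04889598]
long 437 (array([ 0.5884, -0.314 ]), array([0.1291, 0.191 ]), 5.4) [0.02120869 0.02873415 0.03401494]
lid 6252 (array([0.6068, 0.3143]), array([0.209 , 0.2214]), 30.1) 0.11620691062589533
handle 268 (array([0.5068, 0.2551]), array([0.0262, 0.1306]), 28.0) [0.13928143 0.14768752 0.15238298]
marker 272 (array([ 0.3374, -0.1894]), array([0.1312, 0.1042]), 3.3) 0.0189256358197653
timer 524 (array([0.3793, 0.2317]), array([0.0669, 0.06  ]), 86.2) 0.024039958694451614
tape 343 (array([0.3758, 0.1255]), array([0.065 , 0.0658]), 1.6) 0.02694516665408276
reag 486 (array([0.7668, 0.094 ]), array([0.0563, 0.0598]), 14.8) 0.12558724043754763
wash 770 (array([ 0.5589, -0.5056]), array([0.0664, 0.0615]), 25.9) 0.17608216192199216
```

```bash
cat > f.py <<'E'
from h import *
def onplane(c,uv,z):
    n=cv2.undistortPoints(np.array(uv,np.float32).reshape(-1,1,2),c['K'],np.array(c['dist_coeffs'],float)).reshape(-1,2)
    d=np.c_[n,np.ones(len(n))]@c['R'];o=-c['R'].T@np.array(c['tvec']).reshape(3)
    return o+d*((z-o[2])/d[:,2])[:,None]
def seg(c,r,z):
    x0,y0,x1,y1=r;I=c['img'][y0:y1,x0:x1].astype(int)
    m=((I[...,0]-I[...,2])>-8).astype(np.uint8)  # bench is bluish
    n,l,st,_=cv2.connectedComponentsWithStats(m);k=1+np.argmax(st[1:,4]);v,u=np.where(l==k)
    P=onplane(c,np.c_[u+x0,v+y0],z);C=I[v,u];red=(C[:,0]>110)&(C[:,1]<80)
    return P,red
if __name__=='__main__':
  for n in('top','side'):
    c=cap(n)
    R=dict(top=dict(L=(230,232,270,280),R=(357,235,383,288)),side=dict(L=(222,230,275,252),R=(268,307,320,336)))[n]
    for k,r in R.items():
        P,red=seg(c,r,.0085);P=P[:,:2]
        q=cv2.minAreaRect(P.astype(np.float32));e=np.linalg.eigh(np.cov(P.T))[1][:,1]
        print(n,k,len(P),np.round(q[0],4),np.round(q[1],4),'ang',np.degrees(np.arctan2(e[1],e[0]))%180,'cap',P[red].mean(0).round(4))
  c=cap('top');W=cloud(c)
  for z,(x0,y0,x1,y1) in((.065,(300,240,335,272)),):
    I=c['img'][y0:y1,x0:x1].astype(int);v,u=np.where((I[...,0]>110)&(I[...,1]<80)&(W[y0:y1,x0:x1,2]>.05))
    print('pot',cv2.minEnclosingCircle(onplane(c,np.c_[u+x0,v+y0],z)[:,:2].astype(np.float32)))
E
python3 f.py
```

```text
top L 302 [0.4506 0.0005] [0.0214 0.113 ] ang 149.1124396121226 cap [0.4139 0.0234]
top R 309 [ 0.443  -0.3302] [0.0226 0.1138] ang 176.28788183076435 cap [ 0.3992 -0.3288]
side L 230 [0.4524 0.003 ] [0.0275 0.114 ] ang 149.58205975908777 cap [0.4148 0.0252]
side R 276 [ 0.4445 -0.3287] [0.0225 0.1139] ang 176.38031365088412 cap [ 0.4019 -0.3261]
pot ((0.45198360085487366, -0.18265503644943237), 0.02439146675169468)
```

step_arm(targets=[[-1,0.0245,-0.0425,0,0,0,-1.5],[-1,0.0245,-0.0425,0,0,0,-1.5],[-1,0.0245,-0.0425,0,0,0,-1.5],[-1,0.0245,-0.0425,0,0,0,-1.5],[-1,0.0245,-0.0425,0,0,0,-1.5],[-1,0.0245,-0.0425,0,0,0,-1.5],[-1,0.0245,-0.0425,0,0,0,-1.5],[-1,0.0245,-0.0425,0,0,0,-1.5],[-1,0.0245,-0.0425,0,0,0,-1.5],[-1,0.0245,-0.0425,0,0,0,-1.5],[-1,0.0245,-0.0425,0,0,0,-1.5],[-1,0.0245,-0.0425,0,0,0,-1.5]], squeeze=15)

```text
time_s: 1.45
eef_pos: [0.4233, 0.0485, 0.2312]
eef_rot: [0.84, 3.026, 0.001]
contact_force: [0.5, 0.4, -0.3]
width: 0.0913
gripper_force: 0.0
```

step_arm(targets=[[-0.1,0.014,-0.0235,0,0,0,0.3],[-0.1,0.014,-0.0235,-0.02,0,0,0],[-0.1,0,0,-0.04,0,0,0],[-0.1,0,0,-0.04,0,0,0],[-0.1,0,0,-0.035,0,0,0],[-0.1,0,0,0,0,0,0],[-0.1,0,0,0,0,0,0]])

```text
time_s: 2.15
eef_pos: [0.451, 0.0034, 0.0964]
eef_rot: [-0.83, -3.03, -0.0]
contact_force: [-0.5, 0.3, 0.2]
width: 0.0502
gripper_force: 0.0
```

```bash
python3 -c "
from h import *
c=cap('wrist');save(c,'w1.png')"
```

```text
(no output)
```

View pics/w1.png

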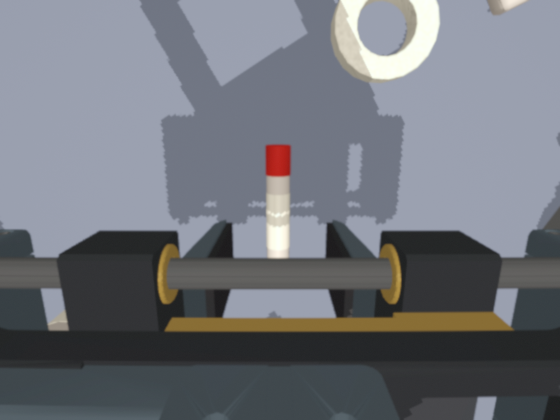

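The wrist view shows the tube upright in the image at column 278, midway between the fingers (232 and 325), so it's centred and aligned. Next I descend and grip.

step_arm(targets=[[-0.1,0,-0.001,-0.035,0,0,0],[-0.1,0,0,-0.025,0,0,0],[-0.1,0,0,-0.015,0,0,0],[0.2,0,0,0,0,0,0],[1,0,0,0,0,0,0],[1,0,0,0,0,0,0],[1,0,0,0,0,0,0],[1,0,0,0,0,0,0]])

```text
time_s: 3.0
eef_pos: [0.4515, 0.0024, 0.022]
eef_rot: [0.829, 3.028, 0.001]
contact_force: [0.8, 0.1, 4.4]
width: 0.0163
gripper_force: 15.0
```

step_arm(targets=[[1,0,0,0.03,0,0,0],[1,0,0,0.045,0,0,0],[1,0,-0.01,0.04,0,0,0],[1,0.0203,-0.038,0,0,0,-6.7],[1,0.0203,-0.038,0,0,0,-6.7],[1,0.0203,-0.038,0,0,0,-6.7],[1,0.0203,-0.038,0,0,0,-6.7],[1,0.0203,-0.038,0,0,0,-6.7],[1,0.0203,-0.038,0,0,0,-6.7],[1,0.0203,-0.038,0,0,0,-6.7],[1,0.0205,-0.038,0,0,0,-6.7],[1,0,0,0,0,0,0]])

```text
time_s: 4.2
eef_pos: [0.6151, -0.3165, 0.1353]
eef_rot: [2.11, 2.323, -0.001]
contact_force: [0.2, -0.1, -0.4]
width: 0.017
gripper_force: 15.0
```

```bash
python3 -c "
from h import *
s=read_state();print(s['eef_pos'],s['eef_rot'],s['width'],s['contact_force'])
c=cap('wrist');save(c,'w2.png')"
```

```text
[ 0.61513433 -0.31645315  0.13531339] [ 2.11012413e+00  2.32251552e+00 -5.87418999e-04] 0.017010066262094573 [ 0.15599099 -0.12082613 -0.44378542]
```

View pics/w2.png

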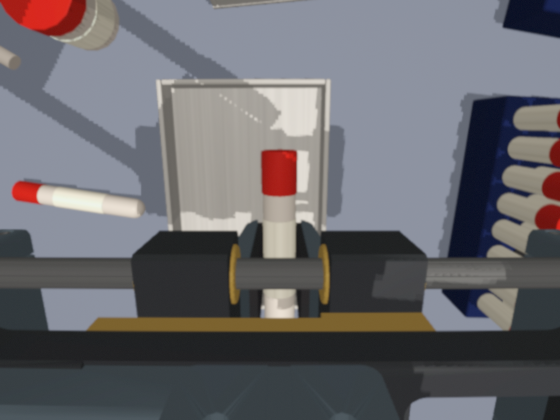

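The wrist view shows the held tube parallel to the tray walls (columns 165 and 325), near the far wall and inside it. Lowering now.

step_arm(targets=[[1,-0.001,0.003,-0.035,0,0,0],[1,0,0,-0.035,0,0,0],[1,0,0,-0.02,0,0,0],[1,0,0,-0.01,0,0,0],[1,0,0,-0.005,0,0,0],[1,0,0,-0.004,0,0,0],[1,0,0,0,0,0,0]])

```text
time_s: 4.95
eef_pos: [0.6127, -0.3085, 0.0277]
eef_rot: [2.106, 2.33, 0.001]
contact_force: [-0.5, 0.3, 0.4]
width: 0.0168
gripper_force: 15.0
```

step_arm(targets=[[1,0,0,-0.0015,0,0,0],[1,0,0,0,0,0,0],[0.55,0,0,0,0,0,0],[0.4,0,0,0,0,0,0],[0.4,0,0,0,0,0,0],[0.4,0,0,0,0,0,0]])

```text
time_s: 5.55
eef_pos: [0.6124, -0.3086, 0.0256]
eef_rot: [2.107, 2.33, 0.0]
contact_force: [-0.1, -0.3, -0.2]
width: 0.0277
gripper_force: 0.0
```

step_arm(targets=[[0.4,0,0,0.03,0,0,0],[0.3,0,0,0.04,0,0,0],[-0.1,-0.0168,-0.0021,0.04,0,0,8.1],[-0.1,-0.0168,-0.0021,0,0,0,8.1],[-0.1,-0.0168,-0.0021,0,0,0,8.1],[-0.1,-0.0168,-0.0021,0,0,0,8.1],[-0.1,-0.0168,-0.0021,0,0,0,8.1],[-0.1,-0.0168,-0.0021,0,0,0,8.1],[-0.1,-0.0168,-0.0021,0,0,0,8.1],[-0.1,-0.0168,-0.0021,0,0,0,8.1],[-0.1,-0.0168,-0.0021,0,0,0,8.1],[-0.1,-0.0168,-0.0021,0,0,0,8.1]])

```text
time_s: 6.75
eef_pos: [0.4436, -0.3296, 0.1356]
eef_rot: [0.079, 3.14, -0.0]
contact_force: [-0.2, 0.9, 0.3]
width: 0.0502
gripper_force: 0.0
```

step_arm(targets=[[-0.1,0,0,0,0,0,0],[-0.1,0,0,0,0,0,0]])

```text
time_s: 6.95
eef_pos: [0.4448, -0.3298, 0.1358]
eef_rot: [0.094, 3.139, -0.0]
contact_force: [0.7, -0.0, 1.2]
width: 0.0502
gripper_force: 0.0
```

```bash
python3 -c "
from h import *
s=read_state();print(s['eef_pos'],s['eef_rot'],s['q'],s['width'])
c=cap('wrist');save(c,'w3.png')"
```

```text
[ 0.44477885 -0.32975401  0.13577457] [ 9.44175606e-02  3.13906623e+00 -3.39576452e-04] [-6.59012665e-01  3.63753251e-01  1.75557397e+00  5.58453037e-04
  1.02124330e+00 -2.16996210e+00] 0.050189002616012605
```

View pics/w3.png

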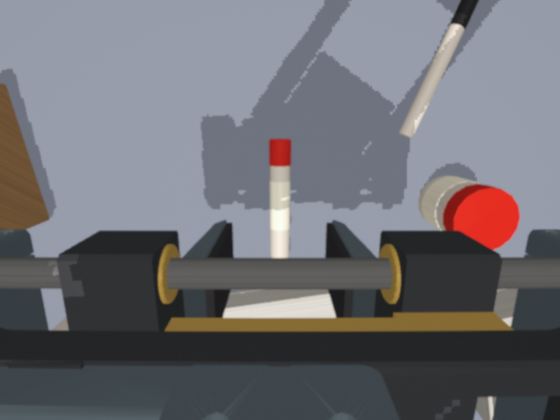

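The wrist view shows the second tube vertical at column 280, centred between the fingers. Next I descend and grip, then lift.

step_arm(targets=[[-0.1,0,0,-0.04,0,0,0],[-0.1,0,0,-0.04,0,0,0],[-0.1,0,0,-0.022,0,0,0],[-0.1,0,0,-0.012,0,0,0],[0.2,0,0,0,0,0,0],[1,0,0,0,0,0,0],[1,0,0,0,0,0,0],[1,0,0,0,0,0,0],[1,0,0,0,0,0,0]])

```text
time_s: 7.9
eef_pos: [0.4449, -0.33, 0.0226]
eef_rot: [0.089, 3.138, -0.002]
contact_force: [0.8, 0.4, 1.9]
width: 0.0166
gripper_force: 15.0
```

step_arm(targets=[[1,0,0,0.03,0,0,0],[1,0,0,0.045,0,0,0],[1,0.0118,0.0014,0.035,0,0,-8.1],[1,0.0118,0.0014,0,0,0,-8.1],[1,0.0118,0.0014,0,0,0,-8.1],[1,0.0118,0.0014,0,0,0,-8.1],[1,0.0118,0.0014,0,0,0,-8.1],[1,0.0118,0.0014,0,0,0,-8.1],[1,0.0118,0.0014,0,0,0,-8.1],[1,0.0118,0.0014,0,0,0,-8.1],[1,0.0118,0.0014,0,0,0,-8.1],[1,0.0118,0.0014,0,0,0,-8.1]])

```text
time_s: 9.1
eef_pos: [0.5627, -0.3155, 0.1318]
eef_rot: [2.114, 2.324, 0.0]
contact_force: [-0.5, 0.7, -1.4]
width: 0.0166
gripper_force: 15.0
```

step_arm(targets=[[1,0,0,0,0,0,0],[1,0,0,0,0,0,0]])

```text
time_s: 9.3
eef_pos: [0.5619, -0.3155, 0.1315]
eef_rot: [-2.103, -2.333, 0.001]
contact_force: [-0.3, -0.3, -0.1]
width: 0.0165
gripper_force: 15.0
```

```bash
python3 -c "
from h import *
s=read_state();print(s['eef_pos'],s['eef_rot'],s['width'])
c=cap('wrist');save(c,'w4.png')"
```

```text
[ 0.5619252  -0.31550082  0.13151948] [-2.10296735e+00 -2.33344844e+00  5.07585134e-04] 0.016454341279579114
```

View pics/w4.png

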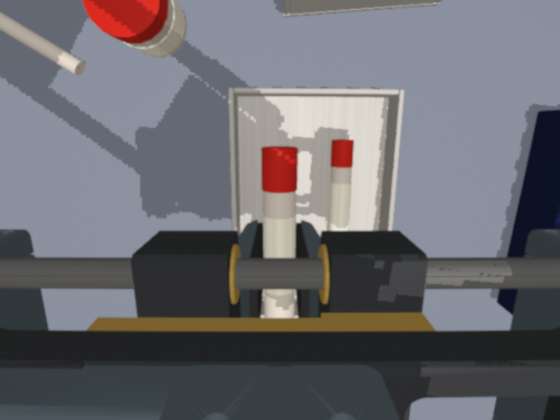

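The wrist view shows the first tube lying at column 342 and the held one parallel at 279, between that tube and the near wall. Lowering and releasing.

step_arm(targets=[[1,0.001,0,-0.035,0,0,0],[1,0,0,-0.035,0,0,0],[1,0,0,-0.018,0,0,0],[1,0,0,-0.01,0,0,0],[1,0,0,-0.005,0,0,0],[1,0,0,-0.002,0,0,0],[1,0,0,0,0,0,0]])

```text
time_s: 10.05
eef_pos: [0.5638, -0.3159, 0.0274]
eef_rot: [2.106, 2.329, 0.001]
contact_force: [-0.7, 1.3, 0.1]
width: 0.0165
gripper_force: 15.0
```

step_arm(targets=[[1,0,0,-0.001,0,0,0],[0.55,0,0,0,0,0,0],[0.4,0,0,0,0,0,0],[0.4,0,0,0,0,0,0],[0.4,0,0,0.03,0,0,0],[0.4,0,0,0.045,0,0,0],[-1,0,0,0.04,0,0,2],[-1,-0.0279,0.0335,0,0,0,3],[-1,-0.0279,0.0335,0,0,0,0],[-1,-0.0279,0.0335,0,0,0,0],[-1,-0.0279,0.0335,0,0,0,0],[-1,0,0,0,0,0,0]])

```text
time_s: 11.25
eef_pos: [0.4469, -0.1777, 0.1401]
eef_rot: [-1.997, -2.418, 0.002]
contact_force: [1.2, -0.0, -0.2]
width: 0.0723
gripper_force: 0.0
```

```bash
python3 -c "
from f import *
s=read_state();print(s['eef_pos'],s['eef_rot'],s['width'])
c=cap('wrist');save(c,'w5.png')"
```

```text
[ 0.44686816 -0.17774101  0.14013413] [-1.99709607e+00 -2.41765206e+00  1.56507931e-03] 0.07231734637226055
```

View pics/w5.png

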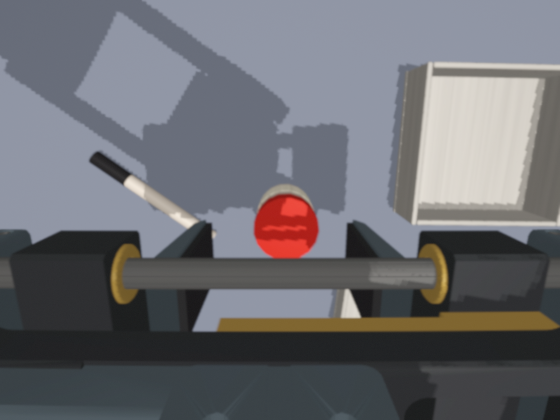

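The wrist view shows the pot cap at (286,228), about 5 mm toward +x of the jaw centre at column 280. The marker tip is near (213,235), below fingertip height at the grasp. I'll shift, narrow the opening and descend.

step_arm(targets=[[-0.5,0.005,-0.0045,0,0,0,0],[-0.43,0,0,-0.02,0,0,0],[-0.43,0,0,-0.03,0,0,0],[-0.43,0,0,-0.03,0,0,0],[-0.43,0,0,-0.02,0,0,0],[-0.2,0,0,0,0,0,0],[0.2,0,0,0,0,0,0],[0.2,0,0,0,0,0,0],[0.2,0,0,0,0,0,0]])

```text
time_s: 12.2
eef_pos: [0.4578, -0.1867, 0.0416]
eef_rot: [2.002, 2.418, 0.001]
contact_force: [0.7, -0.2, 0.4]
width: 0.0474
gripper_force: 15.0
```

step_arm(targets=[[0.3,0,0,0.03,0,0,0],[0.3,0,0,0.04,0,0,0],[0.3,0,0,0.02,0,0,0],[0.3,0.0281,0.0175,0,0,0,0],[0.3,0.0281,0.0175,0,0,0,0],[0.3,0.0281,0.0175,0,0,0,0],[0.3,0.0281,0.0175,0,0,0,0],[0.3,0.0281,0.0175,0,0,0,0],[0.3,0,0,0,0,0,0],[0.3,0,0,0,0,0,0]])

```text
time_s: 13.2
eef_pos: [0.5974, -0.0983, 0.1309]
eef_rot: [2.001, 2.421, -0.0]
contact_force: [-0.8, -0.6, -0.2]
width: 0.0475
gripper_force: 15.0
```

```bash
python3 -c "
from f import *
s=read_state();print(s['eef_pos'],s['eef_rot'],s['width'])
c=cap('wrist');save(c,'w6.png')"
```

```text
[ 0.59738433 -0.09825818  0.13087264] [ 2.00142943e+00  2.42089434e+00 -1.42195848e-04] 0.0475385261034242
```

View pics/w6.png

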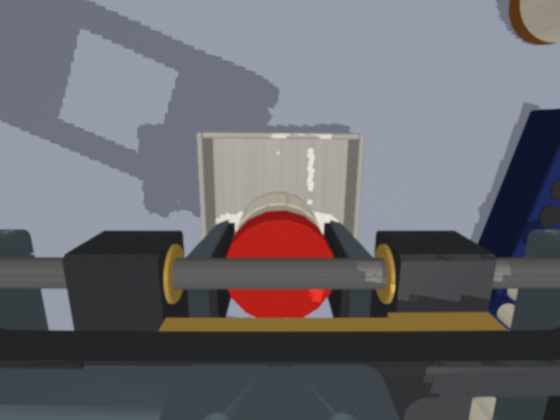

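The wrist view shows the tray walls at columns 200 and 360, centred on the pot at 280. Lowering.

step_arm(targets=[[0.3,0,0,-0.035,0,0,0],[0.3,0,0,-0.025,0,0,0],[0.3,0,0,-0.013,0,0,0],[0.3,0,0,-0.007,0,0,0],[0.3,0,0,-0.004,0,0,0],[0.3,0,0,0,0,0,0],[0.3,0,0,0,0,0,0]])

```text
time_s: 13.95
eef_pos: [0.5979, -0.0988, 0.0475]
eef_rot: [2.002, 2.419, 0.002]
contact_force: [-0.3, -0.1, -0.4]
width: 0.0474
gripper_force: 15.0
```

step_arm(targets=[[0.3,0,0,-0.0015,0,0,0],[0.3,0,0,0,0,0,0],[-0.15,0,0,0,0,0,0],[-0.35,0,0,0,0,0,0],[-0.35,0,0,0,0,0,0],[-0.35,0,0,0.02,0,0,0],[-0.35,0,0,0.05,0,0,0],[-0.35,0,0,0.05,0,0,0],[-0.35,0,0.02,0.04,0,0,4],[-0.35,-0.02,0.045,0,0,0,4],[-0.35,-0.02,0.045,0,0,0,4],[-0.35,0,0,0,0,0,4]])

```text
time_s: 15.15
eef_pos: [0.5547, 0.0158, 0.2056]
eef_rot: [-1.636, -2.679, -0.002]
contact_force: [0.3, -0.5, -0.9]
width: 0.0618
gripper_force: 0.0
```

```bash
cat > l.py <<'E'
from f import *
s=read_state();print(s['eef_pos'],s['eef_rot'],s['width'])
c=cap('top');save(c,'top1.png');W=cloud(c)
# lid edges: white lid, height cut; handle bar
def roi(x0,y0,x1,y1,zl,zh):
    P=W[y0:y1,x0:x1].reshape(-1,3);return P[(P[:,2]>zl)&(P[:,2]<zh)]
P=roi(300,175,335,235,.045,.09);print('pot?',len(P))
P=roi(265,175,320,235,.055,.08);print('pot',len(P),cv2.minEnclosingCircle(P[:,:2].astype(np.float32)),np.median(P[:,2]))
P=roi(70,130,200,250,.132,.165);e=np.linalg.eigh(np.cov(P[:,:2].T))[1][:,1];print('handle',P.mean(0),np.degrees(np.arctan2(e[1],e[0]))%180-90)
P=roi(70,130,200,250,.112,.122);print('lid',cv2.minAreaRect(P[:,:2].astype(np.float32)))
E
python3 l.py
```

```text
[0.55468673 0.01575205 0.20562671] [-1.63615414e+00 -2.67948973e+00 -2.07272055e-03] 0.06181909238146486
pot? 35
pot 256 ((0.597305417060852, -0.09591910988092422), 0.02464638650417328) 0.06886306057525318
handle [0.50254497 0.25320529 0.14728319] 29.639259905159847
lid ((0.6064057946205139, 0.31307730078697205), (0.20411306619644165, 0.22034233808517456), 29.761137008666992)
```

```bash
python3 -c "
import cv2
a=cv2.imread('pics/top1.png');o=cv2.resize(a[120:320,60:450],(780,400),interpolation=cv2.INTER_CUBIC);cv2.imwrite('pics/top1c.png',o)"
```

```text
(no output)
```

View pics/top1c.png

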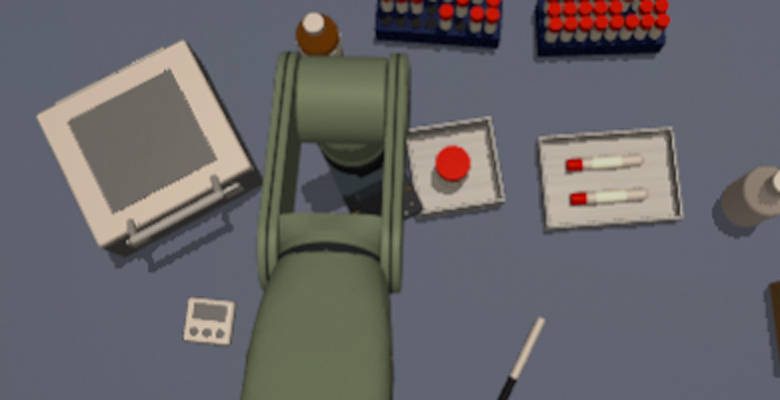

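The overhead view shows both tubes lying in the long tray, the pot standing centred in the square tray, and nothing else disturbed. The handle is at (.502,.2535) with carrier yaw 29.7°.

step_arm(targets=[[-0.1,-0.011,0.045,0.01,0,0,0],[-0.1,-0.011,0.045,0,0,0,0],[-0.1,-0.011,0.045,0,0,0,0],[-0.1,-0.011,0.045,0,0,0,0],[-0.1,-0.006,0.045,0,0,0,0],[-0.1,0,0,0,0,0,0],[-0.1,0,0,0,0,0,0],[-0.1,0,0,0,0,0,0]])

```text
time_s: 16.0
eef_pos: [0.5076, 0.2353, 0.2148]
eef_rot: [1.649, 2.674, -0.001]
contact_force: [0.2, 0.5, -0.1]
width: 0.0503
gripper_force: 0.0
```

```bash
python3 -c "
from f import *
s=read_state();p=s['eef_pos'];r=s['eef_rot'];print(p,r,s['q'],'to go',np.array([.5024,.2535,.142])-p,29.7-(2*np.degrees(np.arctan2(r[1],r[0]))-90)%180)
c=cap('wrist');save(c,'w7.png')"
```

```text
[0.5075996  0.23530169 0.21483916] [ 1.64885080e+00  2.67368678e+00 -9.70654743e-04] [ 4.13886239e-01  3.06120941e-01  1.62625707e+00 -6.96506627e-04
  1.20951586e+00 -5.14532096e-02] to go [-0.0051996   0.01819831 -0.07283916] 3.0239019240952665
```

View pics/w7.png

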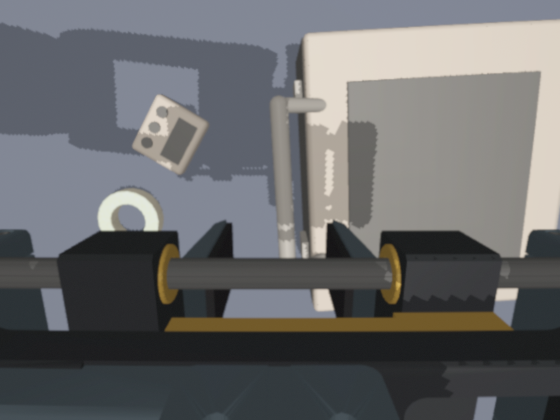

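The wrist view shows the bar running from (279,105) to (287,255), about 3° off and near the jaw centre, as computed. Correcting, descending and gripping.

step_arm(targets=[[-0.1,-0.005,0.018,0,0,0,3],[-0.1,0,0,-0.03,0,0,0],[-0.1,0,0,-0.025,0,0,0],[-0.1,0,0,-0.012,0,0,0],[-0.1,0,0,-0.005,0,0,0],[0.2,0,0,0,0,0,0],[0.5,0,0,0,0,0,0],[0.8,0,0,0,0,0,0],[0.8,0,0,0,0,0,0],[0.8,0,0,0,0,0,0]], squeeze=20)

```text
time_s: 17.05
eef_pos: [0.5023, 0.2544, 0.1435]
eef_rot: [1.576, 2.717, 0.001]
contact_force: [-5.8, -3.7, 3.4]
width: 0.0129
gripper_force: 4.2
```

step_arm(targets=[[1,-0.0008,-0.0005,0,0,0,0],[1,0,0,0,0,0,0],[1,0,0,0,0,0,0]], squeeze=30)

```text
time_s: 17.35
eef_pos: [0.5017, 0.2541, 0.1434]
eef_rot: [1.576, 2.717, 0.001]
contact_force: [1.0, 0.4, 3.2]
width: 0.0117
gripper_force: 30.0
```

Run:
```python
from h import *
s=read_state();p=s['eef_pos'];print(p,s['contact_force'],s['moment'],s['width'],s['gripper_force'])
a=np.radians(29.7);u=np.array([np.cos(a),np.sin(a)])
g=lambda t:np.array([-(.22*np.cos(t)-.036*np.sin(t)), .22*np.sin(t)+.036*np.cos(t)])  # (x rel hinge, z)
for t in range(0,61,5):
    d=g(np.radians(t))-g(0);print(t,np.round(np.r_[d[0]*u,d[1]]*1000,1),end=' ')
    if t: e=g(np.radians(t))-g(np.radians(t-5));print('step',np.round(np.r_[e[0]*u,e[1]]*1000,1))
```

```text
[0.50165106 0.25412226 0.14341751] [0.96260228 0.36451544 3.16437245] [-0.06898927  0.0431174   0.1678085 ] 0.011686533748035686 30.000655353069305
0 [0. 0. 0.] 5 [ 3.5  2.  19. ] step [ 3.5  2.  19. ]
10 [ 8.3  4.8 37.7] step [ 4.9  2.8 18.6]
15 [14.6  8.3 55.7] step [ 6.3  3.6 18.1]
20 [22.2 12.7 73.1] step [ 7.6  4.3 17.4]
25 [31.1 17.8 89.6] step [ 8.9  5.1 16.5]
30 [ 41.2  23.5 105.2] step [10.1  5.8 15.6]
35 [ 52.5  29.9 119.7] step [11.3  6.4 14.5]
40 [ 64.8  37.  133. ] step [12.3  7.  13.3]
45 [ 78.1  44.5 145. ] step [13.3  7.6 12. ]
50 [ 92.2  52.6 155.7] step [14.1  8.1 10.7]
55 [107.1  61.1 164.9] step [14.9  8.5  9.2]
60 [122.6  69.9 172.5] step [15.5  8.9  7.7]
```

step_arm(targets=[[1,0.0015,0.0008,0.0095,0,0,0],[1,0.002,0.0012,0.0095,0,0,0],[1,0.0023,0.0013,0.0094,0,0,0],[1,0.0026,0.0015,0.0092,0,0,0],[1,0.003,0.0017,0.0091,0,0,0],[1,0.0033,0.0019,0.009,0,0,0],[1,0.0037,0.0021,0.0088,0,0,0],[1,0.0039,0.0022,0.0086,0,0,0],[1,0,0,0,0,0,0],[1,0,0,0,0,0,0]])

```text
time_s: 18.35
eef_pos: [0.5228, 0.2663, 0.2162]
eef_rot: [-1.576, -2.716, 0.003]
contact_force: [-5.2, -1.2, 0.3]
width: 0.0111
gripper_force: 30.0
```

step_arm(targets=[[1,0.0044,0.0025,0.0084,0,0,0],[1,0.0046,0.0026,0.0081,0,0,0],[1,0.005,0.0028,0.0079,0,0,0],[1,0.0052,0.003,0.0077,0,0,0],[1,0.0056,0.0031,0.0074,0,0,0],[1,0.0058,0.0033,0.0071,0,0,0],[1,0.006,0.0035,0.0068,0,0,0],[1,0.0063,0.0036,0.0065,0,0,0],[1,0,0,0,0,0,0],[1,0,0,0,0,0,0]])

```text
time_s: 19.35
eef_pos: [0.5648, 0.2906, 0.2787]
eef_rot: [-1.575, -2.716, 0.003]
contact_force: [-9.7, -3.9, 9.2]
width: 0.0114
gripper_force: 30.0
```

```bash
cat > ang.py <<'E'
from f import *
import sys
s=read_state();p=s['eef_pos'];print(p,s['contact_force'],s['moment'],s['width'],s['gripper_force'])
a=np.radians(29.7);u=np.array([np.cos(a),np.sin(a)]);v=np.array([-u[1],u[0]])
hxy=np.array([.6066,.3137])+.1*u
gx,gz=(p[:2]-hxy)@u,p[2]+.002-.108
print('geom angle from TCP',np.degrees(np.arctan2(gz,-gx))-9.29,'radius',np.hypot(gx,gz),'(.2229)')
for n in('top','side'):
    c=cap(n);W=cloud(c).reshape(-1,3);W=W[~np.isnan(W[:,0])]
    X=(W[:,:2]-hxy)@u;Y=(W[:,:2]-hxy)@v;Z=W[:,2]-.108
    if n==sys.argv[1]: save(c,n+'_'+sys.argv[2]+'.png')
    th=np.radians(float(sys.argv[2]))
    # lid frame: r along lid from hinge, h normal
    r=-X*np.cos(th)+Z*np.sin(th);h=X*np.sin(th)+Z*np.cos(th)
    for nm,lo,hi in(('upper half',0,.04),('lower half',-.04,.0)):
        m=(r>.03)&(r<.195)&(abs(Y)<.108)&(h>lo)&(h<hi)
        if m.sum()>60:
            k=np.polyfit(r[m],h[m],1)
            for _ in range(5): m2=m&(abs(h-np.polyval(k,r))<.006);k=np.polyfit(r[m2],h[m2],1)
            print(n,nm,m.sum(),m2.sum(),'angle',np.degrees(th+np.arctan(k[0])),'h',np.polyval(k,.1))
E
python3 ang.py side 40
```

```text
[0.5648357  0.29060368 0.27872289] [-9.74782949 -3.87562223  9.1557201 ] [-0.73134712  2.08558161  0.08028615] 0.011358084844137797 29.989870190620422
geom angle from TCP 40.17131998436106 radius 0.22727671709973243 (.2229)
top upper half 1364 1364 angle 38.80184417841454 h 0.006689969419700285
side upper half 215 206 angle 39.07044297748142 h 0.00854873449272955
```

step_arm(targets=[[1,-0.0014,-0.0008,0.0018,0,0,0],[1,0.0065,0.0037,0.0063,0,0,0],[1,0.0067,0.0038,0.0058,0,0,0],[1,0.0069,0.0039,0.0056,0,0,0],[1,0.0072,0.0042,0.0051,0,0,0],[1,0.0073,0.0042,0.0048,0,0,0],[1,0,0,0,0,0,0],[1,0,0,0,0,0,0]])

```text
time_s: 20.25
eef_pos: [0.6001, 0.3108, 0.3077]
eef_rot: [1.575, 2.717, 0.005]
contact_force: [-4.7, -0.0, 4.3]
width: 0.0113
gripper_force: 30.0
```

```bash
python3 ang.py side 53
```

```text
[0.60010851 0.31078183 0.3076821 ] [-4.72301774 -0.01361292  4.34053689] [-0.16622625  0.99464557  0.16464609] 0.01129497374417996 30.00986874103546
geom angle from TCP 52.74361511620918 radius 0.22834791576966132 (.2229)
top upper half 699 699 angle 51.75977052578376 h 0.006238737023429585
side lower half 485 475 angle 52.70051100481927 h -0.008384383882104723
```

View pics/side_53.png

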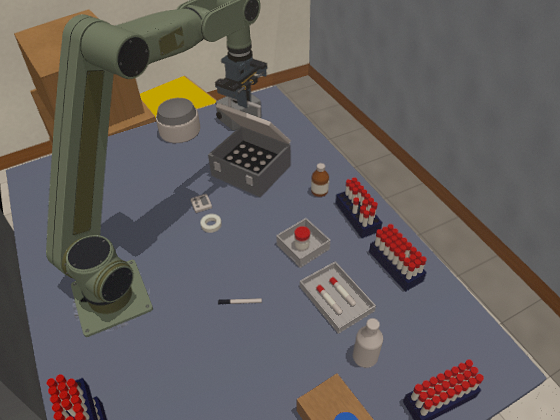

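The side view shows the lid open in the gripper and the samples still in their trays (pot at (302,238), tubes at (335,295)). About 7.5° to go.

step_arm(targets=[[1,0.0073,0.0042,0.0047,0,0,0],[1,0.0076,0.0043,0.0044,0,0,0],[1,0.0077,0.0044,0.004,0,0,0],[1,0,0,0,0,0,0],[1,0,0,0,0,0,0],[1,0,0,0,0,0,0]])

```text
time_s: 20.95
eef_pos: [0.6226, 0.3237, 0.3203]
eef_rot: [1.575, 2.717, 0.005]
contact_force: [-5.0, 0.7, 4.2]
width: 0.0113
gripper_force: 30.0
```

```bash
python3 ang.py side 60;python3 ang.py none 60
```

```text
[0.62263277 0.32369971 0.32032231] [-4.99066378  0.71493635  4.22638687] [-0.00866382  0.84761016  0.15766919] 0.011287114638899944 30.005248188972473
geom angle from TCP 59.9788133250998 radius 0.22916007930783538 (.2229)
top upper half 358 358 angle 59.14017520354661 h 0.007196974298261131
side lower half 847 832 angle 59.8741064437289 h -0.007697784962056065
[0.62254013 0.32364286 0.32028962] [-3.91665351  1.77244272  4.82466412] [0.06645388 0.82620198 0.10833965] 0.01153839717117195 30.005210638046265
geom angle from TCP 59.95051896442609 radius 0.22916799434460028 (.2229)
top upper half 361 361 angle 59.19810415996211 h 0.007057863868020063
side lower half 808 800 angle 59.7686466033813 h -0.007731926931258033
```

step_arm(targets=[[1,0.0013,0.0007,0.0006,0,0,0],[1,0,0,0,0,0,0],[1,0,0,0,0,0,0],[1,0,0,0,0,0,0],[1,0,0,0,0,0,0],[1,0,0,0,0,0,0],[1,0,0,0,0,0,0],[1,0,0,0,0,0,0]])

```text
time_s: 21.95
eef_pos: [0.6236, 0.3243, 0.3208]
eef_rot: [1.576, 2.717, 0.004]
contact_force: [-4.2, 0.6, 6.2]
width: 0.0112
gripper_force: 30.0
```

```bash
python3 ang.py none 60 && python3 -c "
from rig import *
print(sign_off())"
```

```text
[0.62362554 0.32427186 0.32076781] [-4.16877966  0.55565133  6.19606008] [8.14272599e-04 9.82493186e-01 1.18892628e-01] 0.011176766456497931 30.005436837673187
geom angle from TCP 60.28616174484218 radius 0.22917443302538643 (.2229)
top upper half 360 360 angle 59.45620619313689 h 0.007797299072332447
side lower half 835 833 angle 60.2093220160504 h -0.0070283727647676725
the job is handed in; nothing more can be done
None
```

Job handed in at about 22 s: both tubes lie in the long tray, the pot stands in the square tray, and the gripper is holding the lid at about 60° (cameras read 59.5° and 60.2°).

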